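Release the safety catch and open the culture cabinet

TASK

The door of the small white culture cabinet stands ajar, held by its spring safety catch behind the door. Reach into the gap from above, push the catch's thumb plate down, and while it is down pull the door open to about 70 degrees or more; let go and leave it standing open. Do not knock over or shift the dishes and the jar standing around.

Things in the scene. Friction and masses are not known exactly. Their poses are not given: they have to be found in the camera images.
- cabinet: Low white cabinet fixed to the table, 260 mm wide, 220 deep, 170 high. Origin: on the door's upright hinge line, at table level, in the front plane. x runs along the front from hinge to free-edge side, y into the cabinet (the door opens to -y), z up. Its x lies within 0.3 rad of world x (hinge end nearest the robot). Shelf posts, 18 mm thick, stand at x 274, y 45 and 195 mm.
- hinge_top (a point): Point on the door's upright hinge line at the height of the door's top edge, 165 mm above the table.
- door_edge (a point): Top corner of the door at its free edge, on the inner face: 260 mm from the hinge line, 165 mm above the table. The door is 14 mm thick, 162 mm high; its inner face lies in the plane through the hinge line. There is a bar handle low on the outer face.
- door (a joint): Opening angle of the door, rad: 0 shut, grows as it opens towards the cabinet's -y (clockwise from above), end stop 1.75. Friction of about 0.2 N m; it stays where it is left. Starts at 0.20 to 0.27; the catch stops it at about 0.29. With the thumb plate pushed down it can pass; beyond 0.45 the catch is clear of the cabinet and may be let go.
- catch_plate (a point): Centre of the top face of the catch's grey thumb plate: 65 mm along the door, 42 mm across the gap, 160 mm above the table when up. The catch sits on the door's inner face and moves with it; this point is 182.5 mm from the hinge along the door, 24 mm inward of its inner face. The gap is open from above. A finger standing on the plate can bear on the door's inner face to pull it.
- catch (a joint): How far the thumb plate is pushed down, m: 0 up, stop at 0.014. Spring: 4 N at the start, 8 N at the stop. The tooth clears the keeper from about 0.008. Springs back up when let go.
- shelf_edge (a point): Edge of a wire shelf (rods 6 to 8 mm thick) fixed over the catch, 310 mm above the table. It covers x 185 to 300, y -105 to 215 mm of the cabinet frame; this point is on its edge nearest the hinge, at y 0. It blocks a gripper coming straight down on the thumb plate: lean the tool 30 to 40 degrees, its upper end towards the hinge.
- roof_dishes_mid (a point): Centre of a stack of 4 culture dishes, 92 mm across and 64 mm high, on the cabinet's roof. Leave alone.
- table_dishes_mid (a point): Centre of a stack of 7 culture dishes, 92 mm across and 112 mm high, on the table outside the door's swing. Leave alone.
- jar_mid (a point): Centre of a closed jar, 84 mm across and 130 mm high, on the table beyond the door's swing. Leave alone.

How it is judged (in metres and radians):
On the way:
1. the catch is pushed down by 8 mm or more while the door is still ajar (under 0.36 rad) (value of joint catch above 0.008 m and value of joint door below 0.36 rad), for 0.1 s.
At the end, for the whole second after the job is handed in: The door stands still, open by 1.15 rad (66 degrees) or more, the catch is back up (within 3 mm), and both dish stacks and the jar are within 30 mm of where they began (value of joint door above 1.15 rad and velocity of joint door between -0.05 and 0.05 rad/s and value of joint catch below 0.003 m and distance of each of roof_dishes_mid, table_dishes_mid, jar_mid from where it was at the start of the episode below 0.03 m); the robot touches nothing.
It fails at once if a dish stack or the jar is shifted by 30 mm or more, or tipped by more than 0.35 rad (distance of any of roof_dishes_mid, table_dishes_mid, jar_mid from where it was at the start of the episode above 0.03 m or angle between any of roof_dishes_mid, table_dishes_mid, jar_mid's own z axis and vertical above 0.35 rad).
It also fails if it takes over 38 s, if anything falls off the work surface, if the arm or the gripper's body presses on something with over 40 N, if the wrist force passes 120 N, or if a joint passes its speed limit or range.

ROBOT

A 6-joint arm with a two-finger parallel gripper is mounted at the origin on the work surface. World frame = base frame: x ahead of the robot, y to its left, z up, the work surface at z = 0. Lengths are in mm, angles in rad, forces in N, time in s.
With the tool pointing down it reaches from about 400 to 925 mm from the base axis. Payload 12.5 kg.
Tool frame: the origin (TCP) lies on the centre line of the jaws, within the pads' length; the fingertips stand 17 mm ahead of it and the grasp point (between the pads) lies 2 mm behind it; z points along the fingers, y is the line along which they close (so a half turn about z gives the same grasp; the last joint's range is limited). The gripper opens to 95 mm and grips with 3 to 60 N. Pads are 20 mm wide; open, the fingers measure 119 mm over their backs; the gripper's body (75 mm by 180 mm) begins 59 mm behind the grasp point.
Start: joints at [1.128, 0.491, 1.559, -0, 1.092, -0.106], TCP at [206.526, 589.908, 231.661] pointing down, gripper open.
Joint ranges: [-3.1, 3.1], [-0.84, 2.19], [0.05, 2.79], [-1.13, 4.28], [0.06, 2.93], [-2.69, 2.69]. Speed limits (rad/s): [2.22, 2.22, 2.79, 3.14, 3.14, 3.14].

INTERFACE

Orientations are given as [roll, pitch, yaw] about the fixed x, y, z axes, in that order (R = Rz(yaw) Ry(pitch) Rx(roll)).
In Python, from cell import env gives the robot as it stands.
- The arm moves only by the tool drive_tool, never from a script. Its argument "deltas" is text: rows parted by semicolons, each of 4 numbers parted by spaces: the shift along the world's x, y, z normalised to -1 to 1, where 1 is 100 mm, then the turn about the world's z normalised to -1 to 1, where 1 is 180 degrees. A call has 1 to 10 rows; each row shifts and turns the commanded pose from where the row before left it; what a row does not reach is not made up. A row lasts 1/12 s, in which the tool goes at most 41.7 mm and 7.16 degrees, less where a joint would pass 70% of its speed; a pose out of reach is approached as far as the arm can. A call with a number of a shift or a turn outside -1 to 1 is refused whole. A call with a gripper value outside its range is refused whole. "gripper" is the closure, from 0 (fully open) to 1 (shut), set as the call begins (left out, the last holds). The fingers move at their own pace and stop on an object; the grip force is fixed at half the most. Time passes only in rows, so rows that do not move let the fingers close. It gives the time, the measured TCP pose, the force, the opening and the grip force at its end, in the units of the state.
- env.state(): the state, without advancing time (a new reading comes with each control period).
- env.read_camera(name): name is "scene" or "top" or "wrist"; returns (picture, depth): 480x640x3 uint8, red, green, blue; 480x640 float32, mm along the optical axis (not along the pixel's ray), 0 where there is no reading.
- env.camera_params(name): a dict with "mtx" (3x3 intrinsics, pixels), "k1" (the pictures are not rectified: a ray, as slopes to the right and down, at radius r is drawn at 1 + k1 r^2 times it, then the intrinsics apply), "camera_from_world" (4x4, takes a point from world to camera coordinates); the wrist camera has in their place "mount" (4x4, takes a point from camera to tool coordinates, whose origin is the TCP and whose axes are the flange's). Camera axes: x right, y down, z forward; pixel columns grow to the right and rows downward; lengths in mm; the calibration is good to about 2 mm. A picture is of the moment at which its call begins: read the wrist's pose just before it. camera_params takes no time and is no camera call.
- env.job_done(): hands the job in; it is judged then, once.
The state is a dict: "t": time; "joints": joint angles; "qvel": joint speeds; "tau": joint torques, N m; "eef_pos": TCP position; "tcp_rot": TCP orientation; "ft_force": force on the tool from outside, world axes, zero at the start; "moment": the same for the moment, N m; "opening": opening from 0.0 (shut) to 1.0 (fully open); "grip_force": force on a finger pad.
Only numpy, scipy, OpenCV 4.12 (cv2) and the standard library are available. Lean on these libraries where they do the work, as an engineer would, in place of code of your own. Each camera call takes 0.05 s, during which the arm holds its last target. There are 200 camera calls.

## Working session

There is one attempt and no reset: what is moved stays moved. The work goes in short steps, Python scripts to look and compute and a tool call to move; the robot and the scene stay as the last step left them, time stands still between calls to the robot, and variables do not carry over. Pictures are saved under pics/ and viewed, at most 10 in all, crops included, and the job is handed in when it is done.

Besides the shell and the picture viewer there is one more tool, called in YAML: its name, and indented under it one key for each argument. drive_tool: Moves the arm, as the interface text tells. Its arguments: {"type":"object","properties":{"deltas":{"type":"string"},"gripper":{"type":"number"}},"required":["deltas"]}

```bash
mkdir -p pics
cat > h.py <<'E'
import numpy as np, cv2
from cell import env
from scipy.spatial.transform import Rotation as R
def cloud(name):
    s=env.state(); im,d=env.read_camera(name); p=env.camera_params(name)
    K=np.array(p["mtx"]); v,u=np.mgrid[0:480,0:640].astype(float)
    xd=(u-K[0,2])/K[0,0]; yd=(v-K[1,2])/K[1,1]; x,y=xd.copy(),yd.copy()
    for _ in range(8):
        f=1+p["k1"]*(x*x+y*y); x,y=xd/f,yd/f
    P=np.stack([x*d,y*d,d],-1)
    if "mount" in p:
        M=np.array(p["mount"]); T=np.eye(4); T[:3,:3]=R.from_euler('xyz',s["tcp_rot"]).as_matrix(); T[:3,3]=s["eef_pos"]; W=T@M
    else: W=np.linalg.inv(np.array(p["camera_from_world"]))
    P=P@W[:3,:3].T+W[:3,3]; P[d==0]=np.nan
    return im,d,P
E
python3 - <<'E'
from h import *
s=env.state();print(s)
for n in("scene","top"):
    im,d,P=cloud(n);cv2.imwrite(f"pics/{n}0.png",im[:,:,::-1]);np.save(n+"0.npy",P);print(n,np.linalg.inv(env.camera_params(n)["camera_from_world"])[:3].round(2))
print(env.camera_params("wrist"))
E
```

```text
{'t': 0.0, 'joints': array([ 1.12838277e+00,  4.91543958e-01,  1.55943975e+00, -4.80668653e-06,
        1.09167852e+00, -1.05604665e-01]), 'qvel': array([ 0.00036569, -0.00163444,  0.00011886,  0.000573  , -0.00131057,
       -0.00217879]), 'tau': array([-3.76758078e-03, -6.12649941e+01, -2.58173472e+01,  6.90589333e-02,
        4.82858322e-02, -1.31385350e-04]), 'eef_pos': array([206.43756913, 589.69393173, 231.07476675]), 'tcp_rot': array([-3.14052859e+00, -1.08502223e-04,  2.80478593e+00]), 'ft_force': array([ 0.36676165, -0.28338505, -0.51479919]), 'moment': array([-0.01599012, -0.00040972,  0.02203994]), 'grip_force': 0.0, 'opening': 0.9990168377700115}
scene [[-3.70000e-01  8.80000e-01 -2.90000e-01  9.66040e+02]
 [ 9.30000e-01  3.50000e-01 -1.10000e-01  6.22900e+01]
 [ 1.00000e-02 -3.10000e-01 -9.50000e-01  1.33878e+03]]
top [[ 1.00000e-02 -9.90000e-01  1.70000e-01  3.53610e+02]
 [-1.00000e+00 -0.00000e+00  1.00000e-02 -8.49600e+01]
 [-1.00000e-02 -1.70000e-01 -9.90000e-01  1.60022e+03]]
{'mtx': array([[343.24911982,   0.        , 312.3744089 ],
       [  0.        , 343.24911982, 235.92262733],
       [  0.        ,   0.        ,   1.        ]]), 'k1': -0.031398329612611436, 'mount': array([[-7.02114398e-04, -9.64762161e-01, -2.63122556e-01,
         7.40798424e+01],
       [ 9.99999696e-01, -7.66928304e-04,  1.43618338e-04,
        -7.04217324e-01],
       [-3.40353673e-04, -2.63122375e-01,  9.64762406e-01,
        -1.52840675e+02],
       [ 0.00000000e+00,  0.00000000e+00,  0.00000000e+00,
         1.00000000e+00]])}
```

View pics/scene0.png

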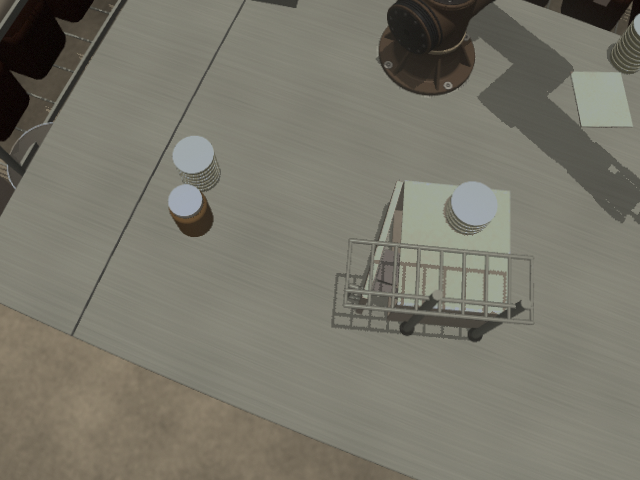

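View pics/top0.png

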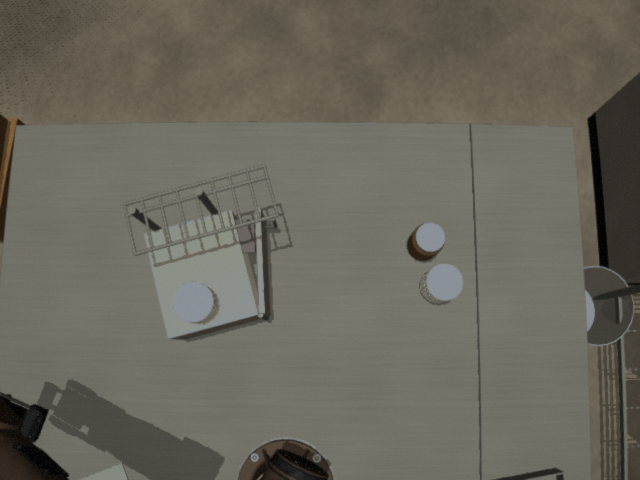

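Scene view: the cabinet has its hinge at about (400,183), the door running to (362,300), the shelf over the far end, roof dishes at (473,205), and the jar and table stack on the left. The top view shows the hinge near (265,318), the door edge near (263,212) and the shelf at (125–285, 165–255).

```bash
python3 - <<'E'
from h import *
P=np.load("top0.npy"); Q=np.load("scene0.npy")
x,y,z=P[...,0],P[...,1],P[...,2]
m=(abs(z-170)<6)&(x>250)&(x<800)&(y>-60)&(y<400)
n,l,st,c=cv2.connectedComponentsWithStats(m.astype(np.uint8))
for i in np.argsort(-st[1:,4])[:4]+1:
    if st[i,4]<40: continue
    p=P[l==i]; r=cv2.minAreaRect(p[:,:2].astype(np.float32)); print("z170",st[i],np.nanmedian(p[:,2]).round(1),cv2.boxPoints(r).round(0).tolist())
for nm,C in(("top",P),("scene",Q)):
    x,y,z=C[...,0],C[...,1],C[...,2]
    for lab,lo,hi,b in(("shelf",300,330,None),("dish",226,242,None),("jar",125,137,None),("tabl",106,118,None)):
        m=(z>lo)&(z<hi)&(x>250)&(x<850)&(y>-700)&(y<400)
        if lab in("jar","tabl"): m&=y<-150
        if lab=="shelf": p=C[m]
        else:
            n,l,st,c=cv2.connectedComponentsWithStats(m.astype(np.uint8)); i=1+np.argmax(st[1:,4]); p=C[l==i]
        r=cv2.minAreaRect(p[:,:2].astype(np.float32)); print(nm,lab,len(p),np.median(p,0).round(1),np.array(r[0]).round(1),cv2.boxPoints(r).round(0).tolist())
E
python3 -c "
import cv2
a=cv2.imread('pics/top0.png')[140:350,100:310];cv2.imwrite('pics/c.png',cv2.resize(a,(600,600),interpolation=cv2.INTER_CUBIC))"
```

```text
z170 [ 149  228  110  111 6460] 170.8 [[371.0, 273.0], [434.0, 51.0], [642.0, 109.0], [579.0, 332.0]]
z170 [256 222   9  93 389] 166.8 [[433.0, 58.0], [434.0, 44.0], [654.0, 57.0], [654.0, 72.0]]
z170 [203 209  19  23 238] 171.0 [[629.0, 189.0], [638.0, 152.0], [686.0, 164.0], [676.0, 201.0]]
z170 [150 225  19  22 234] 170.8 [[592.0, 317.0], [603.0, 279.0], [652.0, 293.0], [641.0, 332.0]]
top shelf 2667 [658.5 178.1 313.7] [651.5 177.7] [[548.0, 319.0], [636.0, 3.0], [755.0, 36.0], [667.0, 352.0]]
top dish 1274 [455.1 200.9 234.8] [455.8 201.2] [[398.0, 174.0], [484.0, 144.0], [514.0, 228.0], [428.0, 259.0]]
top jar 645 [ 626.4 -354.2  130.9] [ 626.7 -354.2] [[576.0, -354.0], [627.0, -405.0], [677.0, -355.0], [626.0, -303.0]]
top tabl 1006 [ 517.2 -390.   112.7] [ 517.  -390.4] [[472.0, -436.0], [562.0, -436.0], [562.0, -345.0], [472.0, -344.0]]
scene shelf 4365 [662.5 178.8 312.6] [651.6 180.8] [[546.0, 321.0], [637.0, 6.0], [757.0, 41.0], [666.0, 355.0]]
scene dish 1660 [458.1 202.5 233.9] [456.8 202.4] [[398.0, 177.0], [482.0, 143.0], [516.0, 228.0], [432.0, 262.0]]
scene jar 864 [ 627.6 -351.5  129.4] [ 627.5 -351.9] [[579.0, -369.0], [645.0, -400.0], [676.0, -335.0], [610.0, -303.0]]
scene tabl 1194 [ 520.2 -386.5  111.4] [ 517.9 -388. ] [[457.0, -369.0], [497.0, -448.0], [579.0, -407.0], [539.0, -328.0]]
```

View pics/c.png

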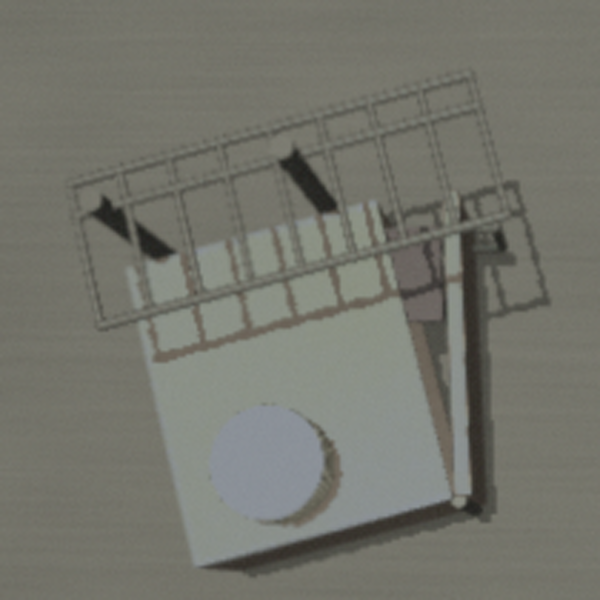

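The crop shows the grey plate at crop px (425,285), its hinge-side end sticking out from under the shelf. The drive can't lean the tool. So I'll keep it vertical and align it with the cabinet, gripper open. One finger goes on the exposed end of the plate, with the 75 mm side of the body just clear of the shelf edge.

drive_tool:
  deltas: "0 0 0.4 0.0388;0 0 0.4 0.0388;0 0 0.4 0.0388;0 0 0.4 0.0388;0.2 -0.35 0 0.0388;0.2 -0.35 0 0;0.2 -0.35 0 0;0.2 -0.35 0 0;0.2 -0.35 0 0;0.2 -0.35 0 0"
  gripper: 0

```text
t: 0.93
eef_pos: [326.9, 378.1, 391.5]
tcp_rot: [-3.142, -0.0, -2.869]
ft_force: [1.5, 0.4, 0.4]
opening: 0.999
grip_force: 0.0
```

drive_tool:
  deltas: "0.2 -0.35 0 0;0.2 -0.35 0 0;0.2 -0.35 0 0;0.2 -0.35 0 0;0.2 -0.35 0 0;0.2 -0.35 0 0;0.2 -0.35 0 0;0.2 -0.35 0 0;0.2 -0.35 0 0;0 0 0 0"

```text
t: 1.77
eef_pos: [508.9, 59.9, 390.7]
tcp_rot: [-3.141, -0.001, -2.873]
ft_force: [-0.0, -0.4, 0.0]
opening: 0.994
grip_force: 0.0
```

Run:
```python
from h import *
s=env.state();print(s['t'],s['eef_pos'],s['tcp_rot'],s['joints'].round(3))
im,d,P=cloud("wrist");cv2.imwrite("pics/w1.png",im[:,:,::-1]);np.save("w1.npy",P)
```

```text
1.7667 [508.94561722  59.92855951 390.74702402] [-3.14067097e+00 -1.08414523e-03 -2.87334414e+00] [-1.100e-02  1.970e-01  1.580e+00 -1.000e-03  1.365e+00 -1.850e+00]
```

View pics/w1.png

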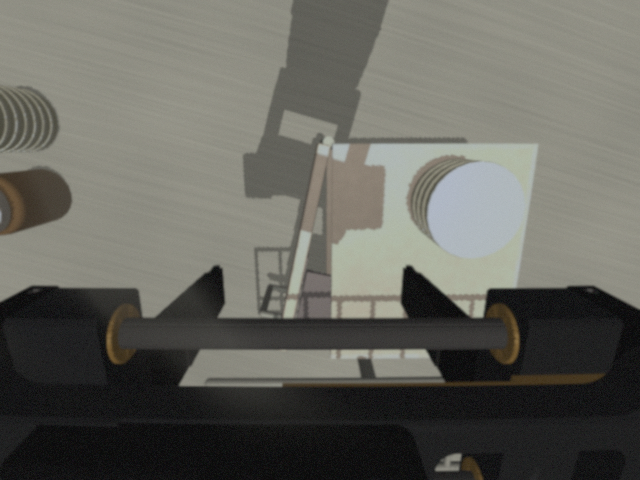

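Wrist view: hinge at (325,143), door top running to (290,318), and the near end of the thumb plate at (305–330, 272). The roof dishes are well clear on the right.

Run:
```python
from h import *
P=np.load("w1.npy");im=cv2.imread("pics/w1.png")
v,u=np.mgrid[0:480,0:640]
z=P[...,2]
print([ (c,P[285,c].round(0).tolist()) for c in range(280,336,4)])
print([ (r,P[r,316].round(0).tolist()) for r in range(258,300,3)])
m=(abs(z-165)<4)&(v>140)&(v<315)&(u>280)&(u<329)
w=P[m];print(m.sum(),np.median(w[:,2]))
for lo in range(420,690,30):
    q=w[(w[:,0]>lo)&(w[:,0]<lo+30)]
    if len(q): print(lo,len(q),np.percentile(q[:,1],[3,50,97]).round(1),q[:,0].mean().round(1))
pl=(abs(z-160)<3)&(u>300)&(u<335)&(v>262)&(v<318);q=P[pl];print(pl.sum(),np.percentile(q,[1,50,99],axis=0).round(1))
r=(abs(z-170)<4)&(u>329)&(u<420)&(v>140)&(v<290);q=P[r]
for lo in range(430,600,40):
    a=q[(q[:,0]>lo)&(q[:,0]<lo+40)]; print("roof",lo,np.percentile(a[:,1],2).round(1))
sh=(z>298)&(z<325)&(u>215)&(u<420)&(v>270)&(v<316);q=P[sh];print(len(q)); 
for lo in range(60,200,30):
    a=q[(q[:,1]>lo)&(q[:,1]<lo+30)]; print("sh",lo,len(a), np.percentile(a[:,0],[2,50]).round(1) if len(a) else '',a[:,2].mean() if len(a) else '')
```

```text
[(280, [678.0, 48.0, 1.0]), (284, [677.0, 55.0, -1.0]), (288, [606.0, 55.0, 159.0]), (292, [602.0, 59.0, 164.0]), (296, [600.0, 64.0, 165.0]), (300, [600.0, 69.0, 163.0]), (304, [600.0, 74.0, 159.0]), (308, [598.0, 78.0, 160.0]), (312, [597.0, 83.0, 160.0]), (316, [596.0, 88.0, 159.0]), (320, [595.0, 92.0, 160.0]), (324, [593.0, 97.0, 161.0]), (328, [592.0, 102.0, 159.0]), (332, [587.0, 104.0, 171.0])]
[(258, [615.0, 94.0, 1.0]), (261, [621.0, 96.0, -1.0]), (264, [626.0, 97.0, -1.0]), (267, [631.0, 99.0, -2.0]), (270, [636.0, 100.0, -0.0]), (273, [581.0, 83.0, 162.0]), (276, [585.0, 84.0, 160.0]), (279, [588.0, 85.0, 160.0]), (282, [592.0, 86.0, 161.0]), (285, [596.0, 88.0, 159.0]), (288, [600.0, 89.0, 159.0]), (291, [604.0, 90.0, 159.0]), (294, [607.0, 91.0, 160.0]), (297, [611.0, 92.0, 160.0])]
2223 164.64798273416642
420 200 [45.6 52.2 58.4] 441.8
450 357 [46.7 53.3 60. ] 465.0
480 336 [48.5 55.1 61.7] 495.0
510 314 [50.3 56.9 63.6] 524.9
540 298 [52.2 58.8 65.5] 555.0
570 301 [54.1 61.3 88.2] 585.5
600 321 [56.2 63.9 98.5] 614.9
630 96 [57.2 63.8 82.6] 635.1
1277 [[580.8  72.8 157.9]
 [610.3  91.  159.9]
 [639.7 113.1 161.8]]
roof 430 65.5
roof 470 76.6
roof 510 87.3
roof 550 97.5
roof 590 104.2
0
sh 60 0  
sh 90 0  
sh 120 0  
sh 150 0  
sh 180 0
```

drive_tool:
  deltas: "0.31 -0.16 0 0;0.31 -0.16 0 0;0 0 -0.3 0;0 0 -0.3 0;0 0 -0.3 0;0 0 -0.3 0;0 0 -0.3 0;0 0 0 0"

```text
t: 2.48
eef_pos: [566.1, 34.0, 236.7]
tcp_rot: [3.139, -0.008, -2.868]
ft_force: [-0.8, 0.1, 0.1]
opening: 1.003
grip_force: 0.0
```

Run:
```python
from h import *
s=env.state();print(s['t'],s['eef_pos'],s['tcp_rot'],s['ft_force'],s['tau'].round(1))
im,d,P=cloud("scene");cv2.imwrite("pics/s2.png",cv2.resize(im[150:350,280:560,::-1],(800,571),interpolation=cv2.INTER_CUBIC));np.save("s2.npy",P)
```

```text
2.4833 [566.07089489  34.0461328  236.72485283] [ 3.1385737  -0.00799155 -2.8680471 ] [-0.84269492  0.14398542  0.08252548] [ -0.2 -56.4 -25.8  -0.1  -1.3  -0. ]
```

View pics/s2.png

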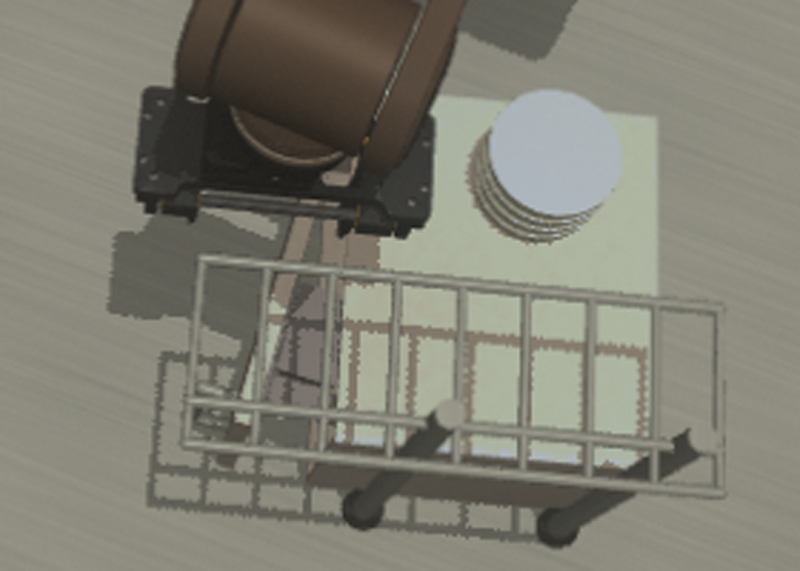

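The view shows the gripper vertical and clear of the shelf edge on the hinge side. The flange is narrower than the body, and the roof dishes are clear. I'll go on down into the gap.

drive_tool:
  deltas: "0.025 -0.05 0 0;0 0 -0.25 0;0 0 -0.25 0;0 0 -0.25 0;0 0 -0.15 0;0 0 0 0;0 0 0 0"

```text
t: 3.12
eef_pos: [571.9, 27.8, 153.2]
tcp_rot: [-3.141, 0.002, -2.869]
ft_force: [0.2, 0.9, 0.4]
opening: 0.998
grip_force: 0.0
```

drive_tool:
  deltas: "0 -0.06 0 0;0 -0.06 0 0;0 0 0 0"

```text
t: 3.37
eef_pos: [571.7, 14.8, 153.2]
tcp_rot: [-3.141, 0.002, -2.869]
ft_force: [0.0, 0.4, -0.3]
opening: 1.0
grip_force: 0.0
```

drive_tool:
  deltas: "0 -0.03 0 0;0 0 0 0"

```text
t: 3.53
eef_pos: [571.3, 13.1, 152.6]
tcp_rot: [3.141, 0.002, -2.87]
ft_force: [0.7, 5.1, 3.3]
opening: 1.0
grip_force: 2.5
```

drive_tool:
  deltas: "0 -0.02 0 0;0 0 0 0"

```text
t: 3.7
eef_pos: [571.3, 12.6, 152.5]
tcp_rot: [3.138, 0.002, -2.871]
ft_force: [0.7, 15.6, 5.5]
opening: 0.998
grip_force: 8.0
```

The door is at its stop (about 0.29 rad by geometry). I'll back off, rise, and step along the door onto the plate's end.

drive_tool:
  deltas: "0 0.05 0 0;0 0 0.38 0;0 0 0 0;0.1 0 0 0;0.11 0 0 0;0 0 0 0"

```text
t: 4.2
eef_pos: [593.7, 15.6, 189.3]
tcp_rot: [-3.141, 0.001, -2.869]
ft_force: [0.3, -0.7, 0.1]
opening: 0.999
grip_force: 0.0
```

drive_tool:
  deltas: "0 0 -0.1 0;0 0 -0.07 0;0 0 0 0"

```text
t: 4.45
eef_pos: [591.9, 15.8, 171.0]
tcp_rot: [3.141, -0.001, -2.869]
ft_force: [3.2, 0.1, 4.8]
opening: 0.999
grip_force: 2.7
```

Run:
```python
from h import *
s=env.state();print(s['t'],s['eef_pos'],s['tcp_rot'],s['ft_force'],s['moment'])
im,d,P=cloud("wrist");cv2.imwrite("pics/w3.png",im[100:400,150:550,::-1].repeat(2,0).repeat(2,1))
```

```text
4.45 [591.91046331  15.82208479 171.02978028] [ 3.14110021e+00 -5.31421330e-04 -2.86949613e+00] [3.22744832 0.08548137 4.77208096] [ 0.21586156 -0.54115061 -0.15121215]
```

View pics/w3.png

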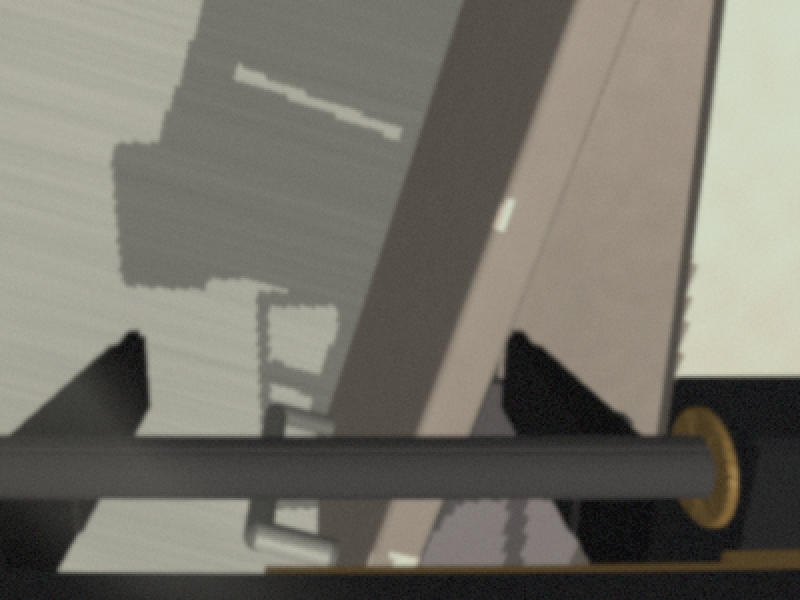

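The finger stands on the plate with a 4.8 N reaction, about 6 mm down. I'll press to about 12 mm and hold.

drive_tool:
  deltas: "0 0 -0.06 0;0 0 0 0;0 0 0 0"

```text
t: 4.75
eef_pos: [592.0, 15.8, 166.9]
tcp_rot: [3.142, 0.0, -2.869]
ft_force: [0.6, -0.2, 6.8]
opening: 1.0
grip_force: 3.3
```

Run:
```python
import numpy as np
h=np.array([433,58.5]);p=np.array([592,11.5])-h
for i in range(18):
    t=.06; q=np.array([[np.cos(t),np.sin(t)],[-np.sin(t),np.cos(t)]])@p
    print(i,((q-p)/100).round(3),(q+h).round(1)); p=q
```

```text
0 [-0.031 -0.094] [588.9   2.1]
1 [-0.037 -0.092] [585.2  -7.2]
2 [-0.042 -0.09 ] [581.  -16.2]
3 [-0.047 -0.087] [576.3 -24.9]
4 [-0.053 -0.084] [571.  -33.4]
5 [-0.058 -0.081] [565.3 -41.5]
6 [-0.062 -0.078] [559.  -49.2]
7 [-0.067 -0.074] [552.3 -56.6]
8 [-0.071 -0.069] [545.2 -63.6]
9 [-0.075 -0.065] [537.7 -70.1]
10 [-0.079 -0.06 ] [529.8 -76.1]
11 [-0.082 -0.056] [521.5 -81.7]
12 [-0.086 -0.051] [513.  -86.7]
13 [-0.089 -0.045] [504.1 -91.3]
14 [-0.091 -0.04 ] [495.  -95.3]
15 [-0.093 -0.034] [485.7 -98.7]
16 [-0.095 -0.029] [ 476.2 -101.6]
17 [-0.097 -0.023] [ 466.5 -103.9]
```

drive_tool:
  deltas: "0 0 -0.02 0;0 0 0 0;0 -0.04 0 0;0 -0.02 0 0;0 0 0 0"

```text
t: 5.17
eef_pos: [592.1, 9.7, 165.2]
tcp_rot: [-3.142, 0.001, -2.869]
ft_force: [1.3, -1.4, 7.7]
opening: 1.001
grip_force: 3.6
```

The plate is about 12 mm down and has been held. Now the pull along the arc.

drive_tool:
  deltas: "-0.03 -0.094 0 -0.019;-0.037 -0.092 0 -0.019;-0.042 -0.09 0 -0.019;-0.047 -0.087 0 -0.019;0 0 0 0"

```text
t: 5.58
eef_pos: [575.5, -27.5, 165.1]
tcp_rot: [-3.142, -0.001, -3.112]
ft_force: [-0.9, -0.6, 6.8]
opening: 0.999
grip_force: 3.6
```

drive_tool:
  deltas: "-0.053 -0.084 0 -0.019;-0.058 -0.081 0 -0.019;-0.062 -0.078 0 -0.019;-0.067 -0.074 0 -0.019;-0.071 -0.069 0 -0.019;-0.075 -0.065 0 -0.019;0 0 0 0"

```text
t: 6.17
eef_pos: [536.1, -72.0, 165.0]
tcp_rot: [-3.141, -0.002, 2.813]
ft_force: [-2.6, 0.8, 8.1]
opening: 0.999
grip_force: 3.6
```

Run:
```python
from h import *
s=env.state();print(s['t'],s['eef_pos'],s['ft_force'])
im,d,P=cloud("top");cv2.imwrite("pics/t4.png",im[140:360,100:390,::-1].repeat(2,0).repeat(2,1))
```

```text
6.1667 [536.13440681 -72.02526339 164.95174959] [-2.59668383  0.80007547  8.07023937]
```

View pics/t4.png

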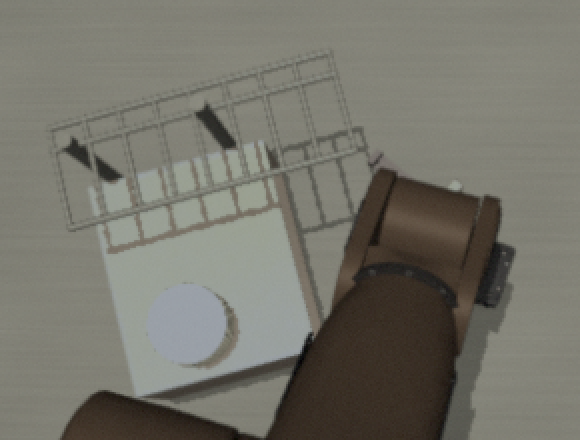

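The top view shows the door corner at (455,185), swung out with the gripper. I'll continue the arc.

drive_tool:
  deltas: "-0.079 -0.06 0 -0.019;-0.082 -0.056 0 -0.019;-0.086 -0.051 0 -0.019;-0.089 -0.045 0 -0.019;-0.091 -0.04 0 -0.019;-0.093 -0.034 0 -0.019;-0.095 -0.029 0 -0.019;-0.097 -0.023 0 -0.019;0 0 0 0;0 0 0 0"

```text
t: 7.05
eef_pos: [465.3, -104.8, 164.9]
tcp_rot: [-3.141, -0.002, 2.34]
ft_force: [-2.9, 3.7, 7.8]
opening: 0.999
grip_force: 3.6
```

Now I'll lift out straight up. First I'll step slightly back into the gap, to stop rubbing on the door.

drive_tool:
  deltas: "0.02 0 0.01 0;0 0 0.2 0;0 0 0.3 0;0 0 0.4 0;0 0 0.4 0;0 0 0.4 0;-0.2 0.1 0.2 0;0 0 0 0;0 0 0 0"

```text
t: 7.8
eef_pos: [447.9, -95.0, 356.1]
tcp_rot: [3.141, 0.001, 2.34]
ft_force: [-0.3, 0.0, -1.1]
opening: 1.003
grip_force: 0.0
```

Run:
```python
from h import *
s=env.state();print(s['t'],s['eef_pos'],s['ft_force'])
im,d,P=cloud("scene");cv2.imwrite("pics/s5.png",im[:,:,::-1])
x,y,z=P[...,0],P[...,1],P[...,2]
m=(abs(z-165)<4)&(x>400)&(x<720)&(y<40)&(y>-260)
p=P[m];print(m.sum()); r=cv2.minAreaRect(p[:,:2].astype(np.float32));print(cv2.boxPoints(r).round(0).tolist())
```

```text
7.8 [447.88661615 -94.9808366  356.0733123 ] [-0.2795376   0.03800546 -1.0633869 ]
870
[[426.0, 37.0], [535.0, -179.0], [637.0, -127.0], [529.0, 89.0]]
```

View pics/s5.png

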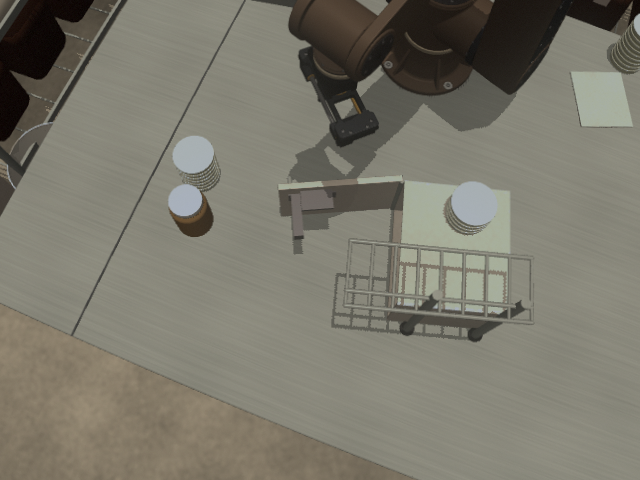

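The door stands about perpendicular to the cabinet front, with its edge at (282,187) and hinge at (400,180). Dishes and jar haven't moved, and the arm is clear.

```bash
python3 -c "
from cell import env
print(env.job_done())"
```

```text
the job is handed in; nothing more can be done
None
```

I've handed the job in: the catch was held about 12 mm down, the door was pulled open to roughly 1.4 rad, the arm is clear, and the dishes and jar look unmoved in the last picture (no verdict came back).

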